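# Withdraw the tab-handled clamp key from its guarded stand

## Robot

A 6-joint arm with a two-finger parallel gripper is mounted at the origin on a cart in front of the work surface, level with it; the furniture and walls round the work are solid. World frame = base frame: x ahead of the robot, y to its left, z up, the work surface at z = 0. Lengths are in m, angles in degrees, forces in N, time in s.
With the tool pointing down it reaches from about 0.325 to 0.85 m from the base axis. Payload 4.4 kg.
Tool frame: the origin (TCP) lies between the finger pads; the fingertips stand 11 mm ahead of it and the grasp point (between the pads) lies 8 mm behind it; y points along the fingers, z is the direction in which the jaws open and shut, and the axes are right-handed (so a half turn about y gives the same grasp; the last joint's range is limited). The gripper opens to 94 mm and grips with 3 to 60 N. Pads are 16 mm wide; open, the fingers measure 119 mm over their backs; the gripper's body (75 mm by 177 mm) begins 78 mm behind the grasp point.
Start: joints at [-83.108, 11.837, 88.321, -0, 79.842, -8.623], TCP at [0.154, -0.554, 0.216] pointing down, gripper open.
Joint ranges: [-156.59, 156.59], [-49.26, 127.26], [12.9, 141.05], [-63.56, 243.56], [4.71, 150.69], [-161.64, 161.64]. Speed limits (degrees/s): [159.86, 159.86, 180, 180, 180, 180].

## Interface

Orientations are given as a 3x3 rotation matrix whose columns are the frame's x, y, z axes.
In Python, from cell import ctrl gives the robot as it stands.
- The arm moves only by the tool drive_tool, never from a script. Its argument "deltas" is a list of rows, each a list of 3 entries, a list of its own where there are three numbers: the shift along the tool's x, y, z in cm, then the turn, a rotation vector about the tool's x, y, z in rad, then the finger opening in cm, from 0 to 9.4. In form: [[[tx, ty, tz], [ax, ay, az], claw], ...]. A call has 1 to 20 rows; each row shifts and turns the pose as measured when the row begins, along the tool's axes as they then stand; what a row does not reach is not made up. A row lasts 1/12 s, in which the tool goes at most 41.7 mm and 7.16 degrees, less where a joint would pass 70% of its speed; a pose out of reach is approached as far as the arm can. A call is refused whole if a number of a shift passes 4.17 or a number of a turn 0.125, either way. A call with a gripper value outside its range is refused whole. The fingers move at their own pace and stop on an object; "squeeze" is the grip in N (left out, the last holds). Time passes only in rows, so rows that do not move let the fingers close. It gives the time, the measured TCP pose, the force and the opening at its end, in the units of the state.
- ctrl.get_state(): the state, without advancing time (a new reading comes with each control period).
- ctrl.capture(name): name is "side" or "top"; returns a dict with "frame" (480x640x3 uint8, red, green, blue), "mtx" (3x3 intrinsics, pixels), "k1" (the pictures are not rectified: a ray, as slopes to the right and down, at radius r is drawn at 1 + k1 r^2 times it, then the intrinsics apply), "T" (4x4, takes a point from camera to world coordinates). Camera axes: x right, y down, z forward; pixel columns grow to the right and rows downward; lengths in m; the calibration is good to about 2 mm. A picture is of the moment at which its call begins. There is no depth.
- ctrl.hand_in(): hands the job in, once; it reports no verdict.
The state is a dict: "clock": time; "joints": joint angles; "qvel": joint speeds; "joint_efforts": joint torques, N m; "tool_pos": TCP position; "tool_rot": TCP orientation; "force": force on the tool from outside, world axes, zero at the start; "ft_torque": the same for the moment, N m; "finger_gap": finger opening in m.
Only numpy, scipy, OpenCV 4.12 (cv2) and the standard library are available. Lean on these libraries where they do the work, as an engineer would, in place of code of your own. Each camera call takes 0.05 s, during which the arm holds its last target. There are 200 camera calls.

## Task

Two quarter-turn clamp keys stand in the slotted key stand. Take the one with the flat tab handle: turn it until its long foot lines up with the slot, lift it out through the guard, and stand it upright on its foot in the clear end of the steel parts tray. Leave the round-knobbed key standing where it is.

Things in the scene. Friction and masses are not known exactly. Their poses are not given: they have to be found in the camera images.
- tab_grip (a point): Centre of the wanted key's handle: a flat upright tab 40 (own x) x 12 (own y) x 44 mm tall; pinch across the 12 mm. Loose plain steel key, 100 mm tall, 0.15 kg: tab on a 14 mm round shank on a flat foot 56 (x, in line with the tab) x 20 (y) x 10 mm; either way round is alike. Point is on the shank's axis, 78 mm above the foot's underside, 22 mm below the top. z up.
- knob_grip (a point): Centre of the other key's handle, 78 mm above its foot's underside: a round knob 36 mm across and 44 mm tall. Loose; otherwise the same key, 100 mm tall. It stays where it is. Either key may stand in either slot.
- key_stand: Fixed stand 120 (x) x 240 (y) mm; origin at its underside's centre, z up. Base plate 6 mm thick; on corner pillars a guard plate at 34 to 40 mm height (screw heads to 44) with two slots 76 (x) x 36 (y) mm, centred at y = +60 and -60 mm. Keys stand on the base, near the slot centres, feet under the guard and 60 to 120 degrees from x; a foot within 15 degrees of x passes the slot.
- tray_free (a point): Clear end of the fixed steel parts tray: point on its inner floor, 2 mm above the bench, on its long middle line, 40 mm towards +y from the tray's centre. Tray 174 (x) x 249 (y) mm, rim 36 mm high, flat floor about 136 x 212 mm; two small adapters up to 35 mm tall stand in its -y end, 100 mm or more from this point. Axes are the tray's, z up.
There are look-alikes about, which are no part of the job. Leave any blue look-alike of the part that bears tab_grip alone. Leave any pink look-alike of the part that bears knob_grip alone.

How it is judged (in metres and radians):
On the way, in this order (a step that is already met when the one before it is completed fails the run):
1. the tab key's foot, still under the guard, is turned into line with the slot (within 17 degrees) (angle between the x axis of tab_grip and the x axis of key_stand, either way round below 0.3 rad and z of tab_grip in the frame of key_stand below 0.108 m and x of tab_grip in the frame of key_stand between -0.045 and 0.045 m and angle between tab_grip's own z axis and vertical below 0.35 rad), for 0.05 s.
2. the tab key is lifted out through the guard (z of tab_grip in the frame of key_stand above 0.12 m), for 0.05 s.
At the end, for the whole second after the job is handed in: The tab key stands on its foot on the tray floor, within 11 degrees of upright, released and at rest, its axis within 55 mm of the clear-end point across the tray and -50 to +65 mm along it; the knob key still stands in its slot, moved under 30 mm and tilted under 17 degrees (x of tab_grip in the frame of tray_free between -0.055 and 0.055 m and y of tab_grip in the frame of tray_free between -0.05 and 0.065 m and z of tab_grip in the frame of tray_free between 0.07 and 0.086 m and angle between tab_grip's own z axis and vertical below 0.2 rad and linear speed of tab_key below 0.02 m/s and angular speed of tab_key below 0.1 rad/s and distance of knob_grip from where it was at the start of the episode below 0.03 m and angle between knob_grip's own z axis and vertical below 0.3 rad); the robot touches nothing.
It fails at once if the round-knobbed key is moved 30 mm or more (distance of knob_grip from where it was at the start of the episode above 0.03 m).
It also fails if it takes over 42 s, if anything falls off the work surface, if the arm or the gripper's body presses on something with over 40 N, if the wrist force passes 120 N, or if a joint passes its speed limit or range.

## Working session

There is one attempt and no reset: what is moved stays moved. The work goes in short steps, Python scripts to look and compute and a tool call to move; the robot and the scene stay as the last step left them, time stands still between calls to the robot, and variables do not carry over. Pictures are saved under pics/ and viewed, about 8 in all and at most 12, crops included, and the job is handed in when it is done.

Besides the shell and the picture viewer there is one more tool, called as name(argument=value, ...), one argument or row to a line, values as JSON. drive_tool: Moves the arm, as the interface text tells. Its arguments: {"type":"object","properties":{"deltas":{"type":"array"},"squeeze":{"type":"number"}},"required":["deltas"]}

```bash
ls; mkdir -p pics; python3 - <<'E'
from cell import ctrl
import cv2,numpy as np
for n in("top","side"):
    c=ctrl.capture(n); cv2.imwrite(f"pics/{n}0.png",c["frame"][:,:,::-1]); print(n,c["mtx"].tolist(),c["k1"],np.round(c["T"],4).tolist())
s=ctrl.get_state();print(s)
E
```

```text
pics
top [[535.9597546651128, 0.0, 324.5327648825801], [0.0, 535.9597546651128, 230.20699828484345], [0.0, 0.0, 1.0]] -0.12681438864216746 [[-0.0276, -0.9934, 0.1114, 0.4153], [-0.9988, 0.0319, 0.037, -0.0091], [-0.0403, -0.1102, -0.9931, 1.0331], [0.0, 0.0, 0.0, 1.0]]
side [[510.6646827599186, 0.0, 316.34399747604414], [0.0, 510.6646827599186, 241.5257515148296], [0.0, 0.0, 1.0]] 0.0017847045537047837 [[-0.9131, -0.2052, 0.3523, 0.1673], [-0.4075, 0.4842, -0.7743, 0.7929], [-0.0117, -0.8505, -0.5258, 0.605], [0.0, 0.0, 0.0, 1.0]]
{'clock': 0.1, 'joints': array([-8.31064350e+01,  1.18803121e+01,  8.83947039e+01, -6.61017332e-04,
        7.98401854e+01, -8.62296890e+00]), 'qvel': array([-0.02289184, -0.08313929, -0.17425168,  0.00154369, -0.03963728,
       -0.05186504]), 'joint_efforts': array([-4.11598430e-04, -3.71864283e+01, -2.82292610e+01,  7.00907456e-02,
        3.10986803e-02, -4.65775463e-05]), 'tool_pos': array([ 0.15372442, -0.55335716,  0.21541332]), 'tool_rot': array([[-9.63552785e-01, -2.52601792e-04,  2.67518161e-01],
       [-2.67518123e-01,  1.99474266e-03, -9.63550764e-01],
       [-2.90235240e-04, -9.99997979e-01, -1.98961541e-03]]), 'force': array([ 0.11652286, -0.04811462,  0.19204342]), 'ft_torque': array([0.00687654, 0.01190461, 0.02223378]), 'finger_gap': 0.09384615505788645}
```

View pics/top0.png

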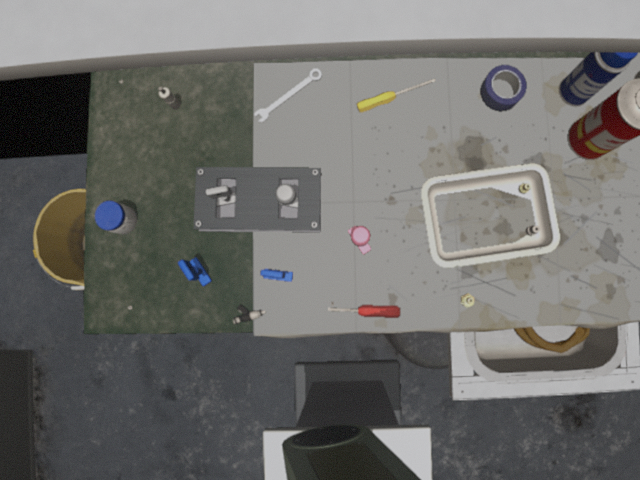

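View pics/side0.png

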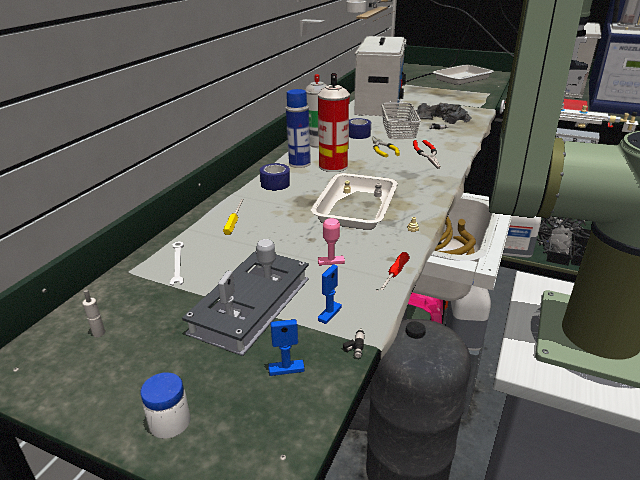

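The top view shows the stand at (258,199), with the tab key in its left (+y) slot at about (218,192) and the knob key at (287,195). The tray is centred near (490,215) with its adapters on the right, so the clear end is on the left. I'll zoom in on the stand in both views.

```bash
cat > h.py <<'E'
from cell import ctrl
import cv2,numpy as np
def ray(c,u,v):
    K=c["mtx"]; x=(u-K[0,2])/K[0,0]; y=(v-K[1,2])/K[1,1]
    rd=np.hypot(x,y); r=rd
    for _ in range(20): r=rd/(1+c["k1"]*r*r)
    s=r/rd if rd>0 else 1
    T=c["T"]; return T[:3,3],T[:3,:3]@np.array([x*s,y*s,1])
def onz(c,u,v,z):
    o,d=ray(c,u,v); return o+d*(z-o[2])/d[2]
def crop(c,x0,y0,w,h,s,name):
    cv2.imwrite(f"pics/{name}.png",cv2.resize(c["frame"][y0:y0+h,x0:x0+w,::-1],None,fx=s,fy=s,interpolation=cv2.INTER_CUBIC))
E
python3 - <<'E'
from h import *
t=ctrl.capture("top");s=ctrl.capture("side")
a=cv2.resize(t["frame"][160:240,190:330],None,fx=5.5,fy=5.5,interpolation=2)[:300*2]
crop(t,190,162,140,74,5.5,"tz"); crop(s,180,230,130,120,5,"sz")
for p in((200,171),(318,171),(198,224),(318,223)): print(np.round(onz(t,*p,.044),4))
g=cv2.cvtColor(t["frame"],cv2.COLOR_RGB2GRAY)
for p in((433,172),(556,166),(421,180),(440,268),(432,260),(559,235),(545,172)): print(p,np.round(onz(t,*p,.036),4))
E
```

```text
[0.648  0.2633 0.044 ]
[0.6389 0.0369 0.044 ]
[0.5457 0.2669 0.044 ]
[0.5401 0.0395 0.044 ]
(433, 172) [ 0.6314 -0.1805  0.036 ]
(556, 166) [ 0.6366 -0.4192  0.036 ]
(421, 180) [ 0.6166 -0.1569  0.036 ]
(440, 268) [ 0.4497 -0.1843  0.036 ]
(432, 260) [ 0.465  -0.1701  0.036 ]
(559, 235) [ 0.5038 -0.4141  0.036 ]
(545, 172) [ 0.6254 -0.3964  0.036 ]
```

View pics/tz.png

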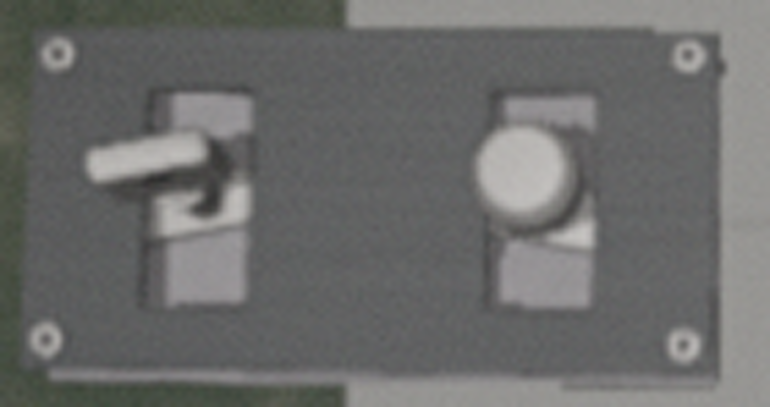

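View pics/sz.png

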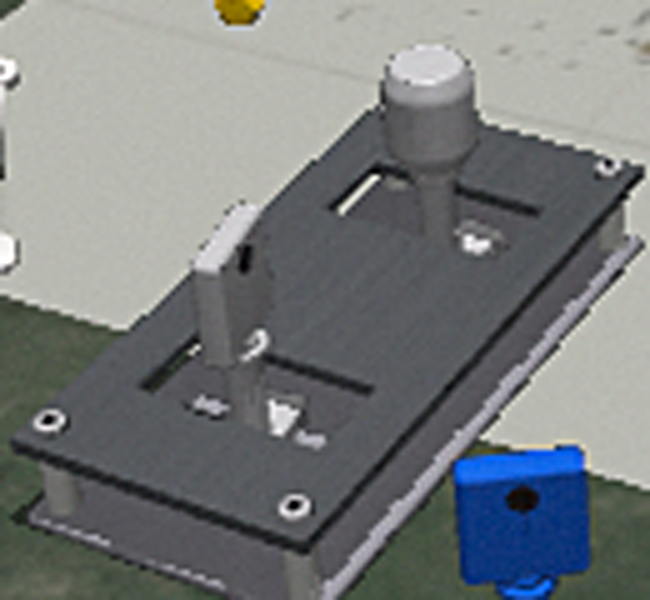

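```bash
python3 - <<'E'
from h import *
t=ctrl.capture("top");s=ctrl.capture("side")
P=lambda x,y,z:onz(t,190+x/5.5-.4,162+y/5.5-.4,z)[:2]
q=[P(*p,.044) for p in((57,54),(688,57),(46,340),(684,345))]
c=np.mean(q,0); yv=(q[0]-q[1]+q[2]-q[3]);yv/=np.linalg.norm(yv)
ang=np.degrees(np.arctan2(-yv[0],yv[1]));print("stand",c,"yaw",ang)
R=np.array([[yv[1],yv[0]],[-yv[0],yv[1]]])
print("slots",[c+yv*60e-3,c-yv*.06])
a,b=P(91,167,.106),P(207,149,.106); d=a-b
print("tab",(a+b)/2,np.linalg.norm(d),"dir deg",np.degrees(np.arctan2(d[1],d[0])))
print("tab side",onz(s,180+229/5-.4,230+238/5-.4,.106)[:2])
print("knob",P(522,168,.106), "side",onz(s,180+428/5-.4,230+66/5-.4,.106)[:2])
# tray outline by mask
hsv=cv2.cvtColor(t["frame"],cv2.COLOR_RGB2HSV).astype(int); f=t["frame"].astype(int)
m=((f.min(2)>205)).astype(np.uint8); m[:,:400]=0;m[:,575:]=0;m[:150]=0;m[285:]=0
n,l,st,ce=cv2.connectedComponentsWithStats(m); i=1+st[1:,4].argmax(); print(st[i])
cn=max(cv2.findContours((l==i).astype(np.uint8),0,1)[0],key=cv2.contourArea)[:,0]
w=np.array([onz(t,*p,.036)[:2] for p in cn],np.float32)
r=cv2.minAreaRect(w); print("tray",r)
E
```

```text
stand [0.59229045 0.15516884] yaw -2.4614309562376446
slots [array([0.59486726, 0.21511348]), array([0.58971364, 0.0952242 ])]
tab [0.59690767 0.21566508] 0.038563637589741115 dir deg 96.59444477131093
tab side [0.59558314 0.22139475]
knob [0.58904297 0.09414509] side [0.5871179  0.09923382]Traceback (most recent call last):
  File "<stdin>", line 16, in <module>
ValueError: attempt to get argmax of an empty sequence
```

drive_tool(
  deltas=[
    [[-2.6,0,-2.6],[0,0,0],9.4],
    [[-2.6,0,-2.6],[0,0,0],9.4],
    [[-2.6,0,-2.6],[0,0,0],9.4],
    [[-2.6,0,-2.6],[0,0,0],9.4],
    [[-2.6,0,-2.6],[0,0,0],9.4],
    [[-2.6,0,-2.6],[0,0,0],9.4],
    [[-2.6,0,-2.6],[0,0,0],9.4],
    [[-2.6,0,-2.6],[0,0,0],9.4],
    [[-2.6,0,-2.6],[0,0,0],9.4],
    [[-2.6,0,-2.6],[0,0,0],9.4],
    [[-2.6,0,-2.6],[0,0,0],9.4],
    [[-2.6,0,-2.6],[0,0,0],9.4],
    [[-2.6,0,-2.6],[0,0,0],9.4],
    [[-2.6,0,-2.6],[0,0,0],9.4],
    [[-2.6,0,-2.6],[0,0,0],9.4],
    [[-2.6,0,-2.6],[0,0,0],9.4],
  ],
  squeeze=25,
)

```text
clock: 1.63
tool_pos: [0.4536, -0.0267, 0.2157]
tool_rot: [[-0.968, 0.007, 0.252], [-0.252, -0.006, -0.968], [-0.005, -1.0, 0.008]]
force: [0.8, -0.6, 0.1]
finger_gap: 0.0941
```

```bash
python3 - <<'E'
from h import *
im=cv2.imread("pics/top0.png")
g=im.min(2).astype(int)
print("row215",g[215,410:450].tolist(), g[215,540:570].tolist())
print("col480",g[155:190,480].tolist(),g[245:280,480].tolist())
E
```

```text
row215 [132, 134, 134, 133, 135, 134, 136, 132, 134, 134, 130, 135, 135, 149, 168, 185, 188, 187, 188, 189, 177, 151, 151, 166, 170, 176, 169, 154, 147, 145, 146, 148, 147, 142, 140, 137, 133, 131, 135, 135] [145, 132, 118, 111, 105, 102, 103, 100, 107, 151, 187, 197, 197, 198, 195, 186, 145, 120, 115, 124, 127, 131, 132, 131, 134, 129, 131, 125, 126, 128]
col480 [104, 97, 95, 88, 85, 83, 81, 82, 84, 86, 85, 86, 84, 84, 107, 154, 185, 191, 195, 195, 196, 179, 142, 119, 120, 128, 139, 149, 165, 175, 183, 190, 195, 188, 154] [133, 137, 158, 173, 175, 168, 163, 147, 128, 103, 92, 138, 176, 188, 190, 190, 189, 186, 158, 126, 119, 120, 122, 126, 127, 120, 111, 108, 113, 124, 132, 135, 139, 140, 132]
```

drive_tool(
  deltas=[
    [[-2.5,0,-2.5],[0,0,0],9.4],
    [[-2.5,0,-2.5],[0,0,0],9.4],
    [[-2.5,0,-2.5],[0,0,0],9.4],
    [[-2.5,0,-2.5],[0,0,0],9.4],
    [[-2.5,0,-2.5],[0,0,0],9.4],
    [[-2.5,0,-2.5],[0,0,0],9.4],
    [[-2.5,0,-2.5],[0,0,0],9.4],
    [[-2.5,0,-2.5],[0,0,0],9.4],
    [[0,0,0],[0,-0.118,0],9.4],
    [[0,0,0],[0,-0.118,0],9.4],
    [[0,0,0],[0,-0.118,0],9.4],
    [[0,0,0],[0,-0.118,0],9.4],
    [[0,0,0],[0,-0.118,0],9.4],
    [[0,0,0],[0,-0.118,0],9.4],
    [[0,0,0],[0,-0.118,0],9.4],
    [[0,0,0],[0,-0.118,0],9.4],
    [[0,0,0],[0,-0.118,0],9.4],
    [[0,0,0],[0,-0.118,0],9.4],
    [[0,0,0],[0,-0.118,0],9.4],
    [[0,0,0],[0,-0.118,0],9.4],
  ],
)

```text
clock: 3.3
tool_pos: [0.6021, 0.2434, 0.2095]
tool_rot: [[0.18, 0.004, 0.984], [-0.984, -0.006, 0.18], [0.007, -1.0, 0.002]]
force: [0.1, -0.3, -0.8]
finger_gap: 0.0939
```

```bash
python3 - <<'E'
from h import *
im=cv2.imread("pics/top0.png"); t=ctrl.capture("top")
m=(im.min(2)>162).astype(np.uint8); m[:,:410]=0;m[:,570:]=0;m[:158]=0;m[280:]=0
n,l,st,ce=cv2.connectedComponentsWithStats(m); i=1+st[1:,4].argmax(); print(st[i])
cn=max(cv2.findContours((l==i).astype(np.uint8),0,1)[0],key=cv2.contourArea)[:,0]
w=np.array([onz(t,*p,.036)[:2] for p in cn],np.float32)
r=cv2.minAreaRect(w); b=cv2.boxPoints(r);print("tray",r,b)
e=max(((b[k]-b[k-1]) for k in range(4)),key=np.linalg.norm);e*=np.sign(e[1])/np.linalg.norm(e)
print("free",np.array(r[0])+.04*e,e)
s=ctrl.get_state();print(s["tool_pos"],np.degrees(np.arctan2(s["tool_rot"][1,2],s["tool_rot"][0,2])),s["tool_rot"][:,1])
E
```

```text
[ 421  164  139  104 2436]
tray ((0.5465770363807678, -0.2845822870731354), (0.1736607551574707, 0.24938403069972992), 6.342890739440918) [[ 0.44650242 -0.17024644]
 [ 0.47405395 -0.41810387]
 [ 0.6466516  -0.39891815]
 [ 0.6191001  -0.1510607 ]]
free [ 0.5421579  -0.24482715] [-0.11047833  0.99387854]
[0.60204565 0.24339193 0.20938918] 10.605149891230768 [ 0.00339034 -0.00646505 -0.99997335]
```

drive_tool(
  deltas=[
    [[1.2,0,-0.5],[0,0.035,0],9.4],
    [[1.2,0,-0.5],[0,0.035,0],9.4],
    [[0,2,0],[0,0,0],9.4],
    [[0,2,0],[0,0,0],9.4],
    [[0,2,0],[0,0,0],9.4],
    [[0,1.5,0],[0,0,0],9.4],
    [[0,0,0],[0,0,0],9.4],
  ],
)

```text
clock: 3.93
tool_pos: [0.5966, 0.2094, 0.1346]
tool_rot: [[0.079, 0.008, 0.997], [-0.997, -0.008, 0.079], [0.009, -1.0, 0.007]]
force: [-0.7, 0.1, -0.1]
finger_gap: 0.0938
```

```bash
python3 - <<'E'
from h import *
s=ctrl.get_state();print(s["tool_pos"],np.degrees(np.arctan2(s["tool_rot"][1,2],s["tool_rot"][0,2])),s["tool_rot"][:,1])
c=ctrl.capture("side");crop(c,150,200,160,140,4,"s2")
E
```

```text
[0.59655911 0.20939313 0.13459245] 4.532958390209224 [ 0.00808613 -0.00793346 -0.99993584]
```

View pics/s2.png

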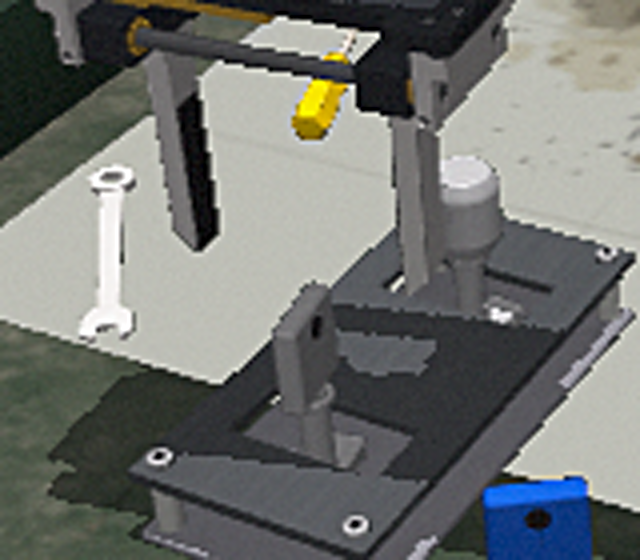

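The fingers straddle the tab in x: tips at about (203,245) and (422,285) in the crop, tab top at (305,305). I'll project the tips to check the side-camera offset.

```bash
python3 - <<'E'
from h import *
c=ctrl.capture("side")
P=lambda x,y,z:np.round(onz(c,150+x/4-.4,200+y/4-.4,z)[:2],4)
a,b=P(203,243,.1236),P(421,287,.1236);print(a,b,(a+b)/2)
print("tab",P(304,310,.106), [P(*p,.106) for p in((318,283),(332,291),(276,338),(296,345))])
E
```

```text
[0.6466 0.2166] [0.5448 0.2085] [0.5957  0.21255]
tab [0.5954 0.221 ] [array([0.6007, 0.2018]), array([0.592 , 0.2046]), array([0.5953, 0.2423]), array([0.5851, 0.2432])]
```

drive_tool(
  deltas=[
    [[-0.9,0,0],[0,-0.04,0],9.4],
    [[0,2,0],[0,0,0],7],
    [[0,2,0],[0,0,0],6],
    [[0,1.4,0],[0,0,0],5],
    [[0,0.2,0],[0,0,0],4],
    [[0,0,0],[0,0,0],3.5],
  ],
)

```text
clock: 4.53
tool_pos: [0.6066, 0.2225, 0.0922]
tool_rot: [[0.124, 0.033, 0.992], [-0.992, -0.001, 0.124], [0.005, -0.999, 0.033]]
force: [0.3, -0.6, 0.3]
finger_gap: 0.0642
```

```bash
python3 - <<'E'
from h import *
s=ctrl.get_state();print(s["tool_pos"],np.degrees(np.arctan2(s["tool_rot"][1,2],s["tool_rot"][0,2])),s["tool_rot"][:,1],s["finger_gap"])
E
```

```text
[0.60661735 0.22246162 0.09222161] 7.119569769033791 [ 0.03299489 -0.00111558 -0.9994549 ] 0.06422030416582626
```

drive_tool(
  deltas=[
    [[0.1,0,-0.5],[-0.018,0,0],5],
    [[0.1,0,-0.4],[-0.015,0,0],5],
    [[0.1,0.5,-0.1],[0,0,0],5],
    [[0,0.5,0],[0,0,0],5],
    [[0,0.5,0],[0,0,0],5],
    [[0,0,0],[0,0,0],5],
  ],
)

```text
clock: 5.03
tool_pos: [0.6003, 0.2195, 0.0829]
tool_rot: [[0.125, 0.008, 0.992], [-0.992, -0.003, 0.125], [0.004, -1.0, 0.007]]
force: [-0.4, -0.2, 0.1]
finger_gap: 0.0499
```

```bash
cat >> h.py <<'E'
def show(tx=None,ty=None,tz=None,jaw=None):
    s=ctrl.get_state();R=s["tool_rot"];p=s["tool_pos"];j=np.degrees(np.arctan2(R[1,2],R[0,2]))
    print(s["clock"],"pos",p.round(4),"jaw",j.round(2),"ydown",R[:,1].round(4),"gap",s["finger_gap"].round(4),"F",s["force"].round(1))
    if tx is not None:
        b=np.radians(jaw);z=np.array([np.cos(b),np.sin(b),0]);y=np.array([0,0,-1.]);G=np.c_[np.cross(y,z),y,z]
        print("need cm",(R.T@(np.array([tx,ty,tz])-p)*100).round(2),"turn",cv2.Rodrigues(R.T@G)[0].ravel().round(3))
E
python3 -c "
from h import *
show(.596,.218,.076,6.6)"
```

```text
Traceback (most recent call last):
  File "h.py", line 15, in show
    print(s["clock"],"pos",p.round(4),"jaw",j.round(2),"ydown",R[:,1].round(4),"gap",s["finger_gap"].round(4),"F",s["force"].round(1))
                                                                                     ^^^^^^^^^^^^^^^^^^^^^
AttributeError: 'float' object has no attribute 'round'
```

drive_tool(
  deltas=[
    [[0.1,0.4,-0.4],[-0.007,0,0],4],
    [[0,0.4,-0.1],[0,0,0],3],
    [[0,0,0],[0,0,0],1.0],
    [[0,0,0],[0,0,0],0.5],
    [[0,0,0],[0,0,0],0],
    [[0,0,0],[0,0,0],0],
    [[0,0,0],[0,0,0],0],
    [[0,0,0],[0,0,0],0],
    [[0,0,0],[0,0,0],0],
  ],
  squeeze=25,
)

```text
clock: 5.78
tool_pos: [0.5944, 0.2174, 0.073]
tool_rot: [[0.125, -0.001, 0.992], [-0.992, -0.004, 0.125], [0.004, -1.0, -0.002]]
force: [0.9, -0.4, 0.1]
finger_gap: 0.0119
```

```bash
sed -i 's/s\["finger_gap"\].round(4)/round(s["finger_gap"],4)/' h.py
python3 -c "
from h import *
show(.596,.216,.076,87.5)
crop(ctrl.capture('side'),150,200,160,140,4,'s3')"
```

```text
5.7833 pos [0.5944 0.2174 0.073 ] jaw 7.18 ydown [-0.0015 -0.0043 -1.    ] gap 0.0119 F [ 0.9 -0.4  0.1]
need cm [ 0.16 -0.3   0.14] turn [ 0.005 -1.402  0.002]
```

View pics/s3.png

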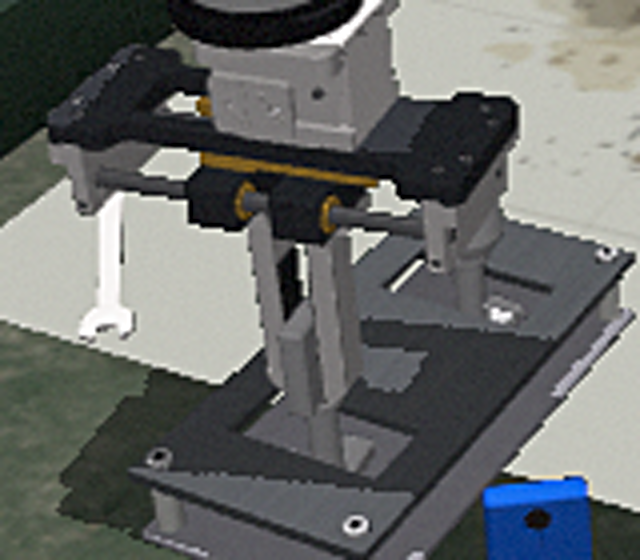

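The tab is gripped (gap 11.9 mm). I'll lift it slightly off the base and start the turn.

drive_tool(
  deltas=[
    [[0,-0.3,0],[0,0,0],0],
    [[0,0,0],[0,-0.06,0],0],
    [[0,0,0],[0,-0.09,0],0],
    [[0,0,0],[0,-0.09,0],0],
    [[0,0,0],[0,-0.09,0],0],
    [[0,0,0],[0,-0.09,0],0],
    [[0,0,0],[0,-0.09,0],0],
    [[0,0,0],[0,-0.09,0],0],
    [[0,0,0],[0,-0.05,0],0],
    [[0,0,0],[0,0,0],0],
  ],
)

```text
clock: 6.67
tool_pos: [0.5925, 0.2173, 0.0756]
tool_rot: [[0.723, -0.006, 0.691], [-0.691, -0.005, 0.723], [-0.001, -1.0, -0.008]]
force: [-1.0, -1.2, -1.7]
finger_gap: 0.0117
```

```bash
python3 -c "
from h import *
show(.595,.215,.077,87.5)"
```

```text
6.6667 pos [0.5925 0.2173 0.0756] jaw 46.28 ydown [-0.0058 -0.0049 -1.    ] gap 0.0117 F [-1.  -1.2 -1.7]
need cm [ 0.34 -0.14  0.01] turn [ 0.007 -0.719 -0.003]
```

drive_tool(
  deltas=[
    [[0.1,0,0],[0,-0.06,0],0],
    [[0.1,0,0],[0,-0.09,0],0],
    [[0,0,0],[0,-0.09,0],0],
    [[0,0,0],[0,-0.09,0],0],
    [[0,0,0],[0,-0.09,0],0],
    [[0,0,0],[0,-0.09,0],0],
    [[0,0,0],[0,-0.09,0],0],
    [[0,0,0],[0,-0.08,0],0],
    [[0,0,0],[0,-0.02,0],0],
    [[0,0,0],[0,0,0],0],
    [[0,0,0],[0,0,0],0],
  ],
)

```text
clock: 7.58
tool_pos: [0.5926, 0.2158, 0.0752]
tool_rot: [[0.999, -0.009, 0.047], [-0.047, -0.005, 0.999], [-0.009, -1.0, -0.006]]
force: [-0.9, 0.3, -1.5]
finger_gap: 0.0117
```

```bash
python3 -c "
from h import *
show(.595,.215,.077,87.5)
a=ctrl.capture('side');crop(a,150,200,160,140,4,'s4')"
```

```text
7.5833 pos [0.5926 0.2158 0.0752] jaw 87.32 ydown [-0.0088 -0.0051 -0.9999] gap 0.0117 F [-0.9  0.3 -1.5]
need cm [ 0.24 -0.18 -0.07] turn [ 0.006 -0.003 -0.009]
```

View pics/s4.png

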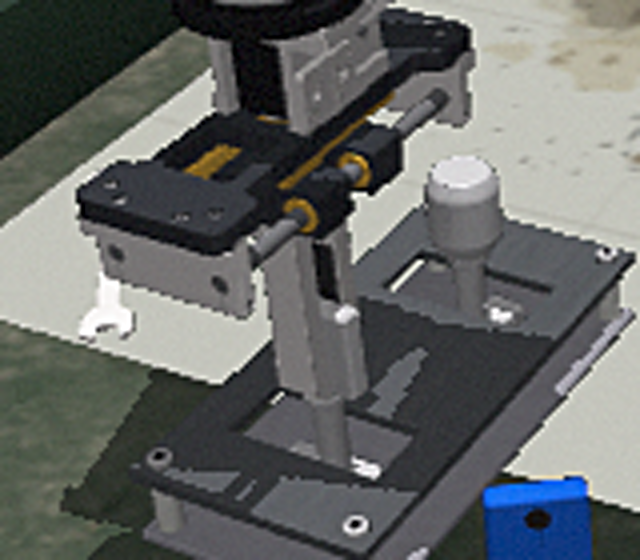

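```bash
python3 -c "
from h import *
c=ctrl.capture('side')
for u,v in((329,410),(335,450)):
    o,d=ray(c,150+u/4-.4,200+v/4-.4); print(o+d*(.218-o[1])/d[1])
for p in((245,431),(413,435),(375,476),(355,407)): print(p,onz(c,150+p[0]/4-.4,200+p[1]/4-.4,.04).round(4))
"
```

```text
[0.59130563 0.218      0.05192362]
[0.59077471 0.218      0.02981309]
(245, 431) [0.6264 0.2327 0.04  ]
(413, 435) [0.5574 0.206  0.04  ]
(375, 476) [0.5585 0.2362 0.04  ]
(355, 407) [0.591  0.1992 0.04  ]
```

drive_tool(
  deltas=[
    [[0.3,0,-0.05],[0.006,0,-0.009],0],
    [[0,-0.5,0],[0,0,0],0],
    [[0,-0.8,0],[0,0,0],0],
    [[0,-0.8,0],[0,0,0],0],
    [[0,-0.8,0],[0,0,0],0],
    [[0,0,0],[0,0,0],0],
  ],
)

```text
clock: 8.18
tool_pos: [0.596, 0.215, 0.1073]
tool_rot: [[0.999, 0.002, 0.049], [-0.049, 0.001, 0.999], [0.001, -1.0, 0.001]]
force: [0.9, -0.4, -1.3]
finger_gap: 0.0119
```

```bash
python3 -c "
from h import *
show(.595,.215,.21,87.5)"
```

```text
8.1833 pos [0.596  0.215  0.1073] jaw 87.19 ydown [ 0.0015  0.0011 -1.    ] gap 0.0119 F [ 0.9 -0.4 -1.3]
need cm [-9.000e-02 -1.027e+01  1.000e-02] turn [-0.001 -0.005  0.001]
```

drive_tool(
  deltas=[
    [[0,-1.5,0],[0,0,0],0],
    [[0,-1.5,0],[0,0,0],0],
    [[0,-1.5,0],[0,0,0],0],
    [[0,-1.5,0],[0,0,0],0],
    [[0,-1.5,0],[0,0,0],0],
    [[0,-1.5,0],[0,0,0],0],
    [[0,-1,0],[0,0,0],0],
    [[0,0,0],[0,0,0],0],
    [[-0.1,0,-1],[0,0,0],0],
    [[-0.2,0,-2],[0,0,0],0],
    [[-0.2,0,-2.5],[0,0,0],0],
    [[-0.2,0,-2.5],[0,0,0],0],
    [[-0.2,0,-2.5],[0,0,0],0],
    [[-0.2,0,-2.5],[0,0,0],0],
    [[-0.2,0,-2.5],[0,0,0],0],
    [[-0.2,0,-2.5],[0,0,0],0],
    [[-0.2,0,-2.5],[0,0,0],0],
    [[-0.2,0,-2.5],[0,0,0],0],
  ],
)

```text
clock: 9.68
tool_pos: [0.5573, -0.023, 0.2047]
tool_rot: [[0.999, -0.01, 0.041], [-0.041, 0.002, 0.999], [-0.01, -1.0, 0.002]]
force: [1.1, 0.5, -1.3]
finger_gap: 0.0116
```

```bash
python3 -c "
from h import *
show(.542,-.245,.21,87.5)"
```

```text
9.6833 pos [ 0.5573 -0.023   0.2047] jaw 87.66 ydown [-0.0096  0.0019 -1.    ] gap 0.0116 F [ 1.1  0.5 -1.3]
need cm [ -0.63  -0.56 -22.24] turn [-0.001  0.003 -0.01 ]
```

drive_tool(
  deltas=[
    [[0,-0.2,-2.3],[0,0,-0.005],0],
    [[0,0,-2.3],[0,0,-0.005],0],
    [[0,0,-2.3],[0,0,0],0],
    [[0,0,-2.3],[0,0,0],0],
    [[0,0,-2.3],[0,0,0],0],
    [[0,0,-2.3],[0,0,0],0],
    [[0,0,-2.3],[0,0,0],0],
    [[0,0,-2],[0,0,0],0],
    [[0,0,-1],[0,0,0],0],
    [[0,0,0],[0,0,0],0],
    [[0,0,0],[0,0,0],0],
  ],
)

```text
clock: 10.6
tool_pos: [0.533, -0.231, 0.1916]
tool_rot: [[0.998, -0.023, 0.052], [-0.052, 0.007, 0.999], [-0.024, -1.0, 0.006]]
force: [0.3, 1.0, -1.9]
finger_gap: 0.0125
```

```bash
python3 -c "
from h import *
show(.542,-.245,.085,87.5)
a=ctrl.capture('side');crop(a,240,40,200,170,3.5,'s5')"
```

```text
10.6 pos [ 0.533  -0.231   0.1916] jaw 87.0 ydown [-0.0235  0.0073 -0.9997] gap 0.0125 F [ 0.3  1.  -1.9]
need cm [ 1.23 10.63 -1.41] turn [-0.006 -0.009 -0.024]
```

View pics/s5.png

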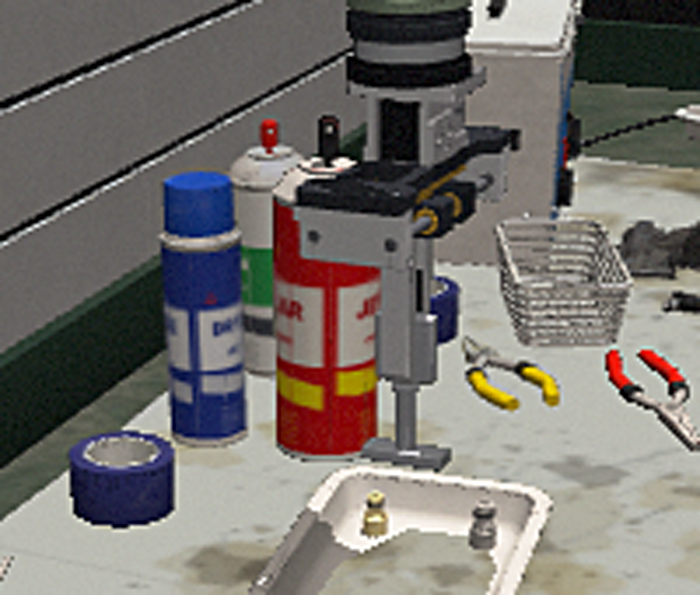

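drive_tool(
  deltas=[
    [[0.5,0,-0.6],[-0.003,-0.005,-0.012],0],
    [[0.4,0,-0.6],[-0.003,-0.005,-0.012],0],
    [[0,0.5,0],[0,0,0],0],
    [[0,1,0],[0,0,0],0],
    [[0,1,0],[0,0,0],0],
    [[0,1,0],[0,0,0],0],
    [[0,1,0],[0,0,0],0],
    [[0,1,0],[0,0,0],0],
    [[0,1,0],[0,0,0],0],
    [[0,1,0],[0,0,0],0],
    [[0,0.7,0],[0,0,0],0],
    [[0,0.3,0],[0,0,0],0],
    [[0,0,0],[0,0,0],0],
  ],
)

```text
clock: 11.73
tool_pos: [0.5413, -0.2373, 0.094]
tool_rot: [[0.999, -0.003, 0.033], [-0.033, 0.004, 0.999], [-0.003, -1.0, 0.004]]
force: [-0.5, 0.1, -1.2]
finger_gap: 0.012
```

```bash
python3 -c "
from h import *
show(.542,-.245,.069,87.5)"
```

```text
11.7333 pos [ 0.5413 -0.2373  0.094 ] jaw 88.09 ydown [-0.0026  0.0042 -1.    ] gap 0.012 F [-0.5  0.1 -1.2]
need cm [ 0.11  2.5  -0.78] turn [-0.004  0.01  -0.003]
```

drive_tool(
  deltas=[
    [[0,0.6,-0.3],[-0.004,0.01,-0.003],0],
    [[0,0.6,0],[0,0,0],0],
    [[0,0.5,0],[0,0,0],0],
    [[0,0.3,0],[0,0,0],0],
    [[0,0.2,0],[0,0,0],0],
    [[0,0,0],[0,0,0],0],
  ],
)

```text
clock: 12.23
tool_pos: [0.5425, -0.2417, 0.0713]
tool_rot: [[0.999, 0.004, 0.045], [-0.045, -0.002, 0.999], [0.004, -1.0, -0.002]]
force: [-0.8, 0.7, -1.6]
finger_gap: 0.0121
```

```bash
python3 -c "
from h import *
show(.542,-.245,.069,87.5)"
```

```text
12.2333 pos [ 0.5425 -0.2417  0.0713] jaw 87.44 ydown [ 0.0036 -0.0024 -1.    ] gap 0.0121 F [-0.8  0.7 -1.6]
need cm [-0.04  0.23 -0.33] turn [ 0.002 -0.001  0.004]
```

drive_tool(
  deltas=[
    [[0,0.15,0],[0,0,0],0],
    [[0,0.1,0],[0,0,0],0],
    [[0,0.05,0],[0,0,0],0],
    [[0,0,0],[0,0,0],0],
  ],
)

```text
clock: 12.57
tool_pos: [0.5431, -0.242, 0.0688]
tool_rot: [[0.999, 0.005, 0.045], [-0.045, -0.003, 0.999], [0.005, -1.0, -0.003]]
force: [-0.1, -0.2, -1.3]
finger_gap: 0.0119
```

drive_tool(
  deltas=[
    [[0,0.1,0],[0,0,0],0],
    [[0,0.05,0],[0,0,0],0],
    [[0,0,0],[0,0,0],0],
  ],
)

```text
clock: 12.82
tool_pos: [0.5436, -0.2422, 0.0686]
tool_rot: [[0.999, 0.006, 0.044], [-0.044, -0.004, 0.999], [0.006, -1.0, -0.004]]
force: [0.2, 0.5, -2.0]
finger_gap: 0.0119
```

drive_tool(
  deltas=[
    [[0,0.2,0],[-0.003,0,0.006],0],
    [[0,0.2,0],[0,0,0],0],
    [[0,0,0],[0,0,0],0],
  ],
)

```text
clock: 13.07
tool_pos: [0.5444, -0.2425, 0.0692]
tool_rot: [[0.999, 0.0, 0.044], [-0.044, -0.007, 0.999], [0.0, -1.0, -0.007]]
force: [0.2, -0.4, -1.5]
finger_gap: 0.0119
```

drive_tool(
  deltas=[
    [[0,0.2,0],[-0.007,0,0],0],
    [[0,0.2,0],[0,0,0],0],
    [[0,0.2,0],[0,0,0],0],
  ],
)

```text
clock: 13.32
tool_pos: [0.5455, -0.2431, 0.0685]
tool_rot: [[0.999, 0.001, 0.044], [-0.044, -0.016, 0.999], [0.001, -1.0, -0.016]]
force: [-4.5, 2.9, 13.0]
finger_gap: 0.0117
```

The foot is on the floor (13 N). I'll level, ease off, and open.

drive_tool(
  deltas=[
    [[0,0,0],[0.016,0,0],0],
    [[0,0,0],[0,0,0],0],
    [[0,0,0],[0,0,0],2.5],
    [[0,0,0],[0,0,0],4],
    [[0,0,0],[0,0,0],6],
    [[0,0,0],[0,0,0],6],
    [[0,0,0],[0,0,0],6],
  ],
)

```text
clock: 13.9
tool_pos: [0.5463, -0.2435, 0.0677]
tool_rot: [[0.999, 0.003, 0.044], [-0.044, -0.002, 0.999], [0.003, -1.0, -0.001]]
force: [0.1, 0.3, 0.5]
finger_gap: 0.0419
```

```bash
python3 -c "
from h import *
show(.542,-.245,.2,87.5)
a=ctrl.capture('side');crop(a,240,40,200,170,3.5,'s6')"
```

```text
13.9 pos [ 0.5463 -0.2435  0.0677] jaw 87.46 ydown [ 0.003  -0.0016 -1.    ] gap 0.0419 F [0.1 0.3 0.5]
need cm [ -0.38 -13.23  -0.19] turn [ 0.001 -0.001  0.003]
```

View pics/s6.png

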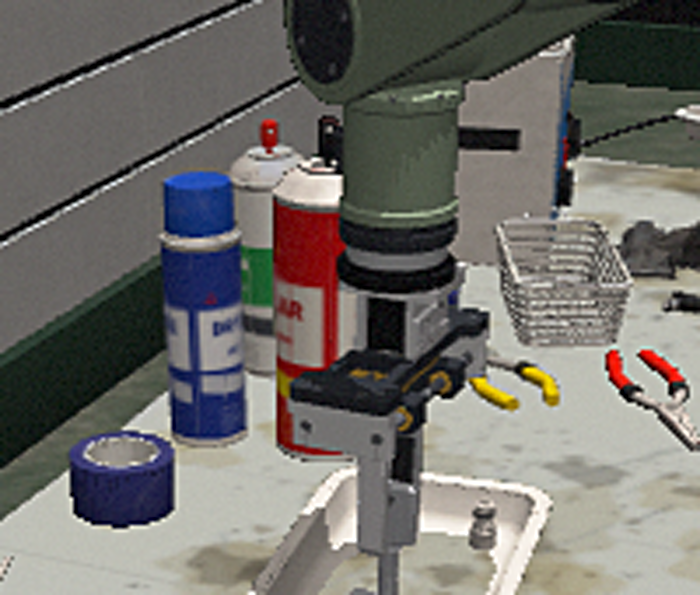

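The fingers are open (42 mm) and the key stands at about (388,560). Next I lift straight up.

drive_tool(
  deltas=[
    [[0,0,0],[0,0,0],7],
    [[0,0,0],[0,0,0],7],
    [[0,-0.5,0],[0,0,0],7],
    [[0,-1,0],[0,0,0],7],
    [[0,-1,0],[0,0,0],7],
    [[0,-1,0],[0,0,0],7],
    [[0,-1.5,0],[0,0,0],7],
    [[0,-1.5,0],[0,0,0],7],
    [[0,-1.5,0],[0,0,0],7],
    [[0,-1.5,0],[0,0,0],7],
    [[0,-1.5,0],[0,0,0],7],
    [[0,-1.5,0],[0,0,0],7],
    [[0,-1.5,0],[0,0,0],7],
    [[0,0,0],[0,0,0],7],
    [[0,0,0],[0,0,0],7],
  ],
)

```text
clock: 15.2
tool_pos: [0.5479, -0.2443, 0.2289]
tool_rot: [[0.999, 0.015, 0.044], [-0.044, -0.009, 0.999], [0.015, -1.0, -0.008]]
force: [0.2, 0.3, -1.4]
finger_gap: 0.0701
```

```bash
python3 -c "
from h import *
show()
a=ctrl.capture('side');crop(a,170,120,240,200,3,'s7')"
```

```text
15.2 pos [ 0.5479 -0.2443  0.2289] jaw 87.47 ydown [ 0.0146 -0.0091 -0.9999] gap 0.0701 F [ 0.2  0.3 -1.4]
```

View pics/s7.png

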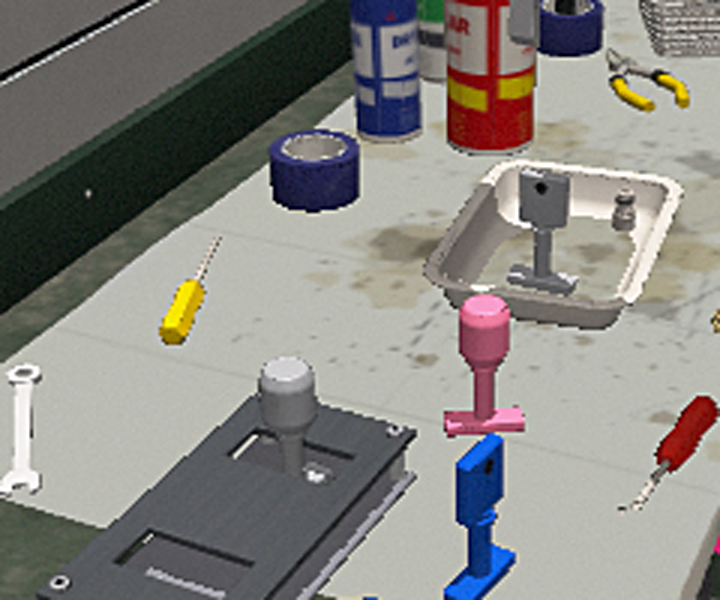

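```bash
python3 -c "
from h import *
c=ctrl.capture('side')
print('tab top',onz(c,170+545/3,120+172/3,.102),'foot',onz(c,170+543/3,120+277/3,.012))
print('knob top',onz(c,170+287/3,120+371/3,.106)); show()
ctrl.hand_in()"
```

```text
tab top [ 0.54467977 -0.24180579  0.102     ] foot [ 0.54198233 -0.23637442  0.012     ]
knob top [0.58484465 0.10156806 0.106     ]
15.3 pos [ 0.5478 -0.2443  0.2281] jaw 87.47 ydown [ 0.014  -0.0086 -0.9999] gap 0.07 F [0.1 0.1 0.3]
the job is handed in; nothing more can be done
```

The tab key now stands upright on its foot in the clear end of the tray, and I handed the job in at 15.3 s. I pinched its tab, turned it about 80° into line with the slot, lifted it out through the guard and set it down.

- **Placing:** the last side picture puts the key's top at about (0.545, -0.242) and its foot at (0.542, -0.236). The clear-end point is at about (0.542, -0.245), so it is within about 10 mm. The jaws are open and about 12 cm clear above it.
- **Knob key:** it still stands in its slot. Its top read (0.585, 0.102) at the end and (0.587, 0.099) at the start from the same camera, about 3 mm apart, which is within my reading error.
- **Disagreements:** the two cameras differed by about 5 mm in y on both keys, so I aimed between them. At set-down, small downward steps showed no contact force until a larger push read 13 N. I levelled the tool after that and opened the fingers.

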